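# Third hand at the pressing jig

## Robot

A 6-joint arm with a two-finger parallel gripper is mounted at the origin on a cart in front of the work surface, level with it; the furniture and walls round the work are solid. World frame = base frame: x ahead of the robot, y to its left, z up, the work surface at z = 0. Lengths are in m, angles in rad, forces in N, time in s.
With the tool pointing down it reaches from about 0.375 to 0.925 m from the base axis. Payload 5.7 kg.
Tool frame: the origin (TCP) lies between the finger pads; the fingertips stand 11 mm ahead of it and the grasp point (between the pads) lies 8 mm behind it; z points along the fingers, y is the line along which they close (so a half turn about z gives the same grasp; the last joint's range is limited). The gripper opens to 88 mm and grips with 3 to 60 N. Pads are 20 mm wide; open, the fingers measure 115 mm over their backs; the gripper's body (75 mm by 178 mm) begins 61 mm behind the grasp point.
Start: joints at [1.141, 0.359, 1.51, -0, 1.272, -0.115], TCP at [0.186, 0.57, 0.234] pointing down, gripper open.
Joint ranges: [-2.97, 2.97], [-1.01, 2.36], [0.21, 2.38], [-0.96, 4.11], [0.2, 2.71], [-2.98, 2.98]. Speed limits (rad/s): [2.39, 2.39, 3.14, 3.14, 3.14, 3.14].

## Interface

Orientations are given as a 3x3 rotation matrix whose columns are the frame's x, y, z axes.
In Python, from workcell import manip gives the robot as it stands.
- The arm moves only by the tool carry_out, never from a script. Its argument "plan" is a list that holds one entry, the list of rows, each a list of 7 numbers: the shift along the tool's x, y, z in cm, then the turn, a rotation vector about the tool's x, y, z in rad, then the opening, from 0 (shut) to 1 (fully open). A call has 1 to 8 rows; each row is the pose to reach, as a shift and turn from the pose commanded when the call began, along the tool's axes at that moment; what a row does not reach only later rows make up. A row lasts 1/10 s, in which the tool goes at most 50 mm and 8.59 degrees, less where a joint would pass 70% of its speed; a pose out of reach is approached as far as the arm can. A call with a gripper value outside its range is refused whole. The fingers move at their own pace and stop on an object; the grip force is fixed at half the most. Time passes only in rows, so rows that repeat a pose let the fingers close. It gives the time, the measured TCP pose, the force, the opening and the grip force at its end, in the units of the state.
- manip.observe(): the state, without advancing time (a new reading comes with each control period).
- manip.read_camera(name): name is "scene" or "top"; returns a dict with "image" (420x560x3 uint8, blue, green, red), "fovy" (degrees; the focal length in pixels is half the picture's height over the tangent of half this angle, whatever the lens; pixels are square), "cx", "cy" (the principal point, pixels), "k1" (the pictures are not rectified: a ray, as slopes to the right and down, at radius r is drawn at 1 + k1 r^2 times it, then the intrinsics apply), "rvec" (rotation vector, rad) and "tvec" (3), from world to camera coordinates, as OpenCV has them. Camera axes: x right, y down, z forward; pixel columns grow to the right and rows downward; lengths in m; the calibration is good to about 2 mm. A picture is of the moment at which its call begins. There is no depth.
- manip.close_job(): hands the job in; it is judged then, once.
Trained networks look in the newest picture that a camera, given by its name, has taken for a name from the list of things; names that differ only in an ending like _2 or _b are one class to them, and where a whole thing is asked for, a point or a joint stands for the part that bears it (a point fixed in the world has none). Each returns a list of dicts, best first, with "score" (0 to 1); they miss things now and then, are a little off and sometimes report something else, mostly with a low value. They report only what shows in the picture. A call takes as long as a camera call. They do not tell look-alikes from the thing itself.
- manip.search_frame(camera, thing): "xy" ([column, row] in pixels, amid what is visible of it).
- manip.regions_of(camera, thing): "pixels" (420x560 bool, what is visible of it) and "xy" ([column, row] in pixels, amid what is visible of it).
- manip.spot_point(camera, thing): "xy" ([column, row] in pixels: a listed point, or the origin of a listed thing).
The state is a dict: "time": time; "qpos": joint angles; "qd": joint speeds; "joint_torque": joint torques, N m; "tool_pos": TCP position; "eef_rot": TCP orientation; "force": force on the tool from outside, world axes, zero at the start; "ft_torque": the same for the moment, N m; "grip_width": finger opening in m; "grip_force": force on a finger pad.
Only numpy, scipy, OpenCV 4.12 (cv2) and the standard library are available. Lean on these libraries where they do the work, as an engineer would, in place of code of your own. Each camera call takes 0.05 s, during which the arm holds its last target. There are 200 camera calls.

## Task

Take the finished block (the one with the small brass plate screwed to its end) off the pressing jig and put it in the black tray. Then set the raw slotted wooden block flat on the jig's base plate, slot up, one narrow end square to the sprung fence and centred on it, and push it against the fence until the fence plate has gone back about half of its 20 mm travel, never to its end stop. Finish while still holding it there with that steady push, so that a colleague can drive the screws from behind; leave the other things on the desk where they are.

Things in the scene. Friction and masses are not known exactly. Their poses are not given: they have to be found in the camera images.
- jig: Pressing jig, fixed. Aluminium base plate 150 (x) x 100 (y) x 10 mm; origin under its centre. Its +x is the push direction, from the open front end to the fence. A dark spring housing stands at x = 52 to 72 mm, 80 mm wide, top at 46 mm (the tongue over it: 48.5 mm), the sprung fence plate before it. The plate is clear from x = -75 mm to the fence but for the finished block at the start.
- fence_plate (a joint): Travel (m) of the sprung steel fence plate along the jig's +x: 0 free, 0.020 end stop. Spring 2.5 N at 0 plus 0.5 N per mm (7.5 N at 10 mm); it returns if released. 10 mm thick, 70 wide, z = 12 to 44 mm, a brass plate 30x22 mm amid its front face. The end of its tongue lies between the two white lines on the housing at 6 to 14 mm.
- fence_face (a point): Middle of the fence plate's front face, at the level of the base plate's top; moves with the fence plate. Its axes are the jig's. At travel 0 it lies at x = 20, y = 0, z = 10 mm in the jig's frame.
- finished_block: Finished wooden block, 38 (x) x 52 (y) x 30 mm, 0.04 to 0.07 kg; a slot 4 mm wide, 8 mm deep along y in its top, a brass plate with two screws on its +y end. Origin at the centre of its underside. At the start it lies on the jig's base plate, its y roughly along the jig's x, 8 mm or more clear of the fence.
- raw_block: Raw wooden block, the same shape and size (38 x 52 x 30 mm, slot along y in the top) without a brass plate; the narrow ends are the -y and +y faces, either may go to the fence. Origin at the centre of its underside. At the start it lies slot up on the desk beside the jig, left or right.
- tray: Loose black plastic tray, open at the top, 71 (x) x 128 (y) x 36 mm, 0.3 kg; inside about 62 x 118 mm, floor 2 mm thick. Origin at the centre of its underside. At the start it stands empty on the other side of the jig from the raw block.
- jar_low: Bystander: wide low jar with a white lid, 50 mm across, 40 mm tall; origin at the centre of its underside. Leave it alone.
- jar_slim: Bystander: slim jar with a dark lid, 32 mm across, 46 mm tall; origin at the centre of its underside. Leave it alone.
- loupe: Bystander: black eye loupe, a cone 37 mm across the foot, 34 mm tall; origin at the centre of its underside. Leave it alone.
- eraser: Bystander: abrasive block in a paper sleeve, 23x48x13 mm; origin at the centre of its underside. Leave it alone.
Mind the look-alikes: they are no part of the job. What is shaped like the finished_block but blue is not meant. Leave any pink look-alike of the raw_block alone.

How it is judged:
By the outcome, as a careful person would: the job done as asked, in the order asked, and still so for the second after the job is handed in, while the arm keeps its last pose, push and grip.
It also fails if it takes over 61 s, if anything falls off the work surface, if the arm or the gripper's body presses on something with over 40 N, if the wrist force passes 120 N, or if a joint passes its speed limit or range.

## Working session

There is one attempt and no reset: what is moved stays moved. The work goes in short steps, Python scripts to look and compute and a tool call to move; the robot and the scene stay as the last step left them, time stands still between calls to the robot, and variables do not carry over. Pictures are saved under pics/ and viewed, at most 10 in all, crops included, and the job is handed in when it is done.

Besides the shell and the picture viewer there is one more tool, called after "Emit:" in YAML: its name, and indented under it one key for each argument. carry_out: Moves the arm, as the interface text tells. Its arguments: {"type":"object","properties":{"plan":{"type":"array"}},"required":["plan"]}

```bash
mkdir -p pics; ls; cat > h.py <<'E'
import numpy as np, cv2
from workcell import manip
def cam(n):
    c=manip.read_camera(n); f=210/np.tan(np.radians(c["fovy"])/2)
    c["f"]=f; c["R"]=cv2.Rodrigues(np.array(c["rvec"],float))[0]; c["t"]=np.array(c["tvec"],float).ravel()
    c["K"]=np.array([[f,0,c["cx"]],[0,f,c["cy"]],[0,0,1]]); c["D"]=np.array([c["k1"],0,0,0,0.]); return c
def ray(c,px):
    u=cv2.undistortPoints(np.array([[px]],float),c["K"],c["D"])[0,0]
    return -c["R"].T@c["t"], c["R"].T@np.array([u[0],u[1],1])
def at(c,px,z):
    o,d=ray(c,px); return o+d*(z-o[2])/d[2]
def proj(c,P): return cv2.projectPoints(np.array(P,float).reshape(-1,1,3),cv2.Rodrigues(c["R"])[0],c["t"],c["K"],c["D"])[0][:,0]
E
python3 - <<'E'
from h import *
ims=[]
for n in("top","scene"):
    c=cam(n); print(n,c["f"],c["k1"],-c["R"].T@c["t"]); cv2.imwrite(f"pics/{n}0.png",cv2.resize(c["image"],(784,588)))
    for t in["jig","fence_face","finished_block","raw_block","tray","jar_low","jar_slim","loupe","eraser"]:
        print(t,[(np.round(d["xy"]).tolist(),round(d["score"],2),np.round(at(c,d["xy"],.01 if t in("finished_block","fence_face") else 0)[:2],3).tolist()) for d in manip.spot_point(n,t)[:4]])
s=manip.observe();print(s["tool_pos"],s["eef_rot"],s["time"],s["force"])
E
```

```text
pics
top 544.0392314277185 -0.14644912809160937 [0.42329888 0.22088937 1.58979737]
jig [([341.0, 224.0], 0.91, [0.469, 0.073])]
fence_face [([342.0, 213.0], 0.62, [0.503, 0.07])]
finished_block [([340.0, 233.0], 0.82, [0.444, 0.078]), ([293.0, 202.0], 0.74, [0.535, 0.215]), ([224.0, 253.0], 0.21, [0.389, 0.416])]
raw_block [([164.0, 240.0], 0.63, [0.426, 0.595]), ([277.0, 234.0], 0.55, [0.442, 0.26])]
tray [([397.0, 233.0], 0.79, [0.442, -0.091]), ([224.0, 251.0], 0.44, [0.393, 0.415]), ([383.0, 179.0], 0.41, [0.603, -0.051])]
jar_low [([382.0, 178.0], 0.81, [0.606, -0.051])]
jar_slim [([407.0, 184.0], 0.62, [0.588, -0.122]), ([273.0, 230.0], 0.6, [0.455, 0.273])]
loupe [([273.0, 231.0], 0.71, [0.45, 0.271]), ([274.0, 176.0], 0.55, [0.612, 0.269])]
eraser [([225.0, 253.0], 0.7, [0.389, 0.413])]
scene 407.4113703830004 0.02264524170141765 [-0.1563928  -0.38472644  0.56419174]
jig [([322.0, 242.0], 0.83, [0.48, 0.074]), ([422.0, 254.0], 0.69, [0.591, -0.119])]
fence_face [([329.0, 235.0], 0.72, [0.503, 0.073])]
finished_block [([313.0, 247.0], 0.96, [0.439, 0.07]), ([290.0, 214.0], 0.6, [0.514, 0.205])]
raw_block [([255.0, 216.0], 0.8, [0.457, 0.275]), ([170.0, 183.0], 0.71, [0.423, 0.607])]
tray [([374.0, 282.0], 0.78, [0.44, -0.09])]
jar_low [([399.0, 238.0], 0.77, [0.614, -0.051])]
jar_slim [([423.0, 255.0], 0.52, [0.587, -0.123])]
loupe [([301.0, 193.0], 0.43, [0.63, 0.263])]
eraser []
[0.18574629 0.57046497 0.23361791] [[-9.50856934e-01  3.09630565e-01 -6.43561536e-05]
 [ 3.09630571e-01  9.50856924e-01 -1.42188630e-04]
 [ 1.71675486e-05 -1.55127677e-04 -9.99999988e-01]] 1.0 [-0.34896587 -0.38457245 -1.05615534]
```

View pics/top0.png

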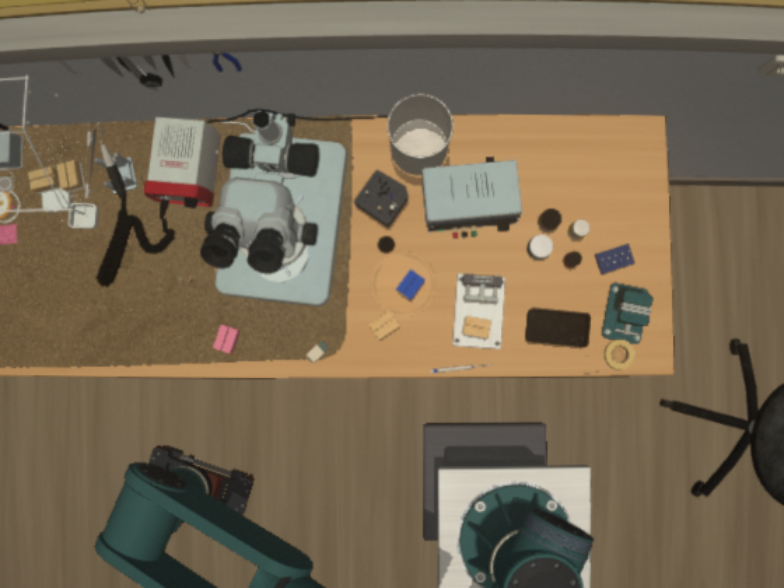

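View pics/scene0.png

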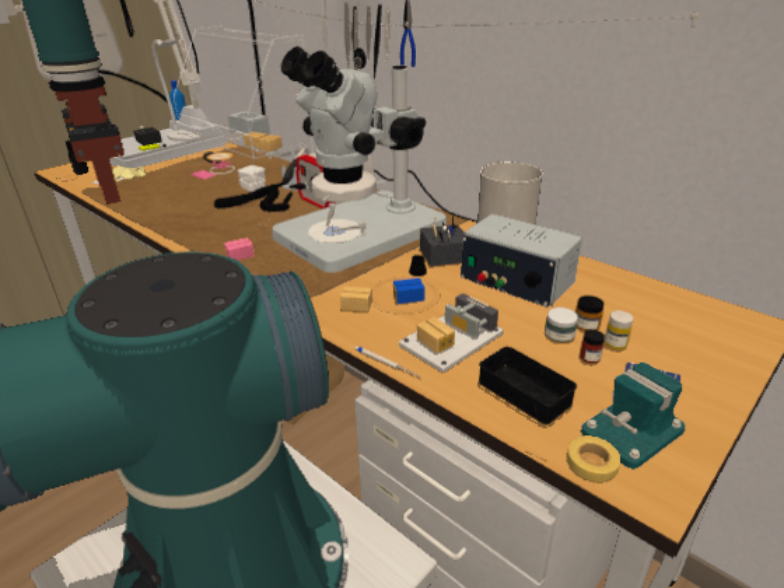

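Look-alikes (view px of the top picture): finished-like are wood+brass on jig (477,328) and blue (410,285). Raw-like are plain wood (385,325) and pink (225,340), plus more wood pieces far left (65,175). I choose the jig block and the wood one at (385,325). Now I'll fit the poses by silhouettes in both cameras and check in a crop.

```bash
cat >> h.py <<'E'
from scipy.optimize import minimize
def box(x0,x1,y0,y1,z0,z1): return np.array([[x,y,z] for x in(x0,x1) for y in(y0,y1) for z in(z0,z1)],float)
MODEL=dict(block=[box(-.019,.019,-.026,.026,0,.030)],
 tray=[box(-.0355,.0355,-.064,.064,0,.036)],
 jig=[box(-.075,.075,-.05,.05,0,.01),box(.052,.072,-.04,.04,.01,.046),box(.02,.03,-.035,.035,.012,.044)])
def place(p,P,z=0):
    c,s=np.cos(p[2]),np.sin(p[2]); return P@np.array([[c,s,0],[-s,c,0],[0,0,1]])+[p[0],p[1],z]
def sil(c,p,m,z,S=4):
    a=np.zeros((420*S,560*S),np.uint8)
    for P in MODEL[m]:
        q=(proj(c,place(p,P,z))+.5)*S-.5
        cv2.fillConvexPoly(a,cv2.convexHull(np.round(q*16).astype(np.int32)),255,shift=4)
    return cv2.resize(a,(560,420),interpolation=cv2.INTER_AREA)/255.
def fit(views,m,p0,z=0):
    e=lambda p:sum(np.abs(sil(c,p,m,z)-M).sum()/M.sum() for c,M in views)
    r=None
    for dy in(-.3,0,.3):
        q=np.array([p0[0],p0[1],p0[2]+dy])
        s=minimize(e,q,method="Nelder-Mead",options=dict(initial_simplex=[q,q+[.006,0,0],q+[0,.006,0],q+[0,0,.15]],maxfev=90,xatol=1e-4,fatol=1e-4))
        if r is None or s.fun<r.fun:r=s
    return r.x,r.fun/len(views)
def mask(n,t,near):
    L=[d for d in manip.regions_of(n,t) if np.hypot(*(np.array(d["xy"])-near))<18]
    return L[0]["pixels"].astype(bool) if L else None
E
cat > m1.py <<'E'
from h import *
C={n:cam(n) for n in("top","scene")}
g=dict(finished_block=("block",[.442,.074,-1.57],.01),raw_block=("block",[.445,.272,-.9],0),tray=("tray",[.441,-.09,1.57],0),jig=("jig",[.475,.073,0],0))
V={}
for t,(m,p,z) in g.items():
    V[t]=[]
    for n,c in C.items():
        near=proj(c,[[p[0],p[1],z+.02]])[0]; M=mask(n,t,near)
        if M is None: print("miss",n,t)
        V[t].append(M)
for i in(0,1):
    if V["jig"][i] is not None and V["finished_block"][i] is not None: V["jig"][i]=V["jig"][i]|V["finished_block"][i]
R={}
for t,(m,p,z) in g.items():
    v=[(c,M.astype(float)) for c,M in zip(C.values(),V[t]) if M is not None]
    if not v: continue
    x,e=fit(v,m,p,z); R[t]=x; print(t,np.round(x,4),round(e,3),[(np.round(fit([w],m,p,z)[0],4).tolist()) for w in v])
out=[]
for (n,c),(a,b,w,h) in zip(C.items(),[(255,180,190,85),(225,185,200,125)]):
    im=cv2.resize(c["image"],None,fx=4,fy=4,interpolation=cv2.INTER_CUBIC)
    for t,x in R.items():
        for P in MODEL[g[t][0]]:
            q=(proj(c,place(x,P,g[t][2]))+.5)*4-.5
            cv2.polylines(im,[cv2.convexHull(np.round(q).astype(np.int32))],1,(0,255,0) if "block" in t else (255,0,255),1)
    out.append(cv2.resize(im[b*4:(b+h)*4,a*4:(a+w)*4],(640,int(640*h/w)//1)))
o=np.vstack(out); o=o[:]; s=min(1,600/o.shape[0]); cv2.imwrite("pics/fit.png",cv2.resize(o,None,fx=s,fy=s,interpolation=cv2.INTER_AREA))
E
python3 m1.py
```

```text
miss top jig
finished_block [ 0.4433  0.0798 -2.3373] 0.334 [[0.4442, 0.081, -0.1817], [0.4443, 0.0801, -2.2292]]
raw_block [0.4492 0.2694 0.5792] 0.074 [[0.4493, 0.2696, 0.5691], [0.4492, 0.2692, -1.2939]]
tray [ 0.4413 -0.0899 -0.1068] 0.088 [[0.4404, -0.0916, 3.0384], [0.4439, -0.0861, 3.0336]]
jig [ 0.4775  0.0724 -0.075 ] 0.062 [[0.4775, 0.0724, -0.075]]
```

View pics/fit.png

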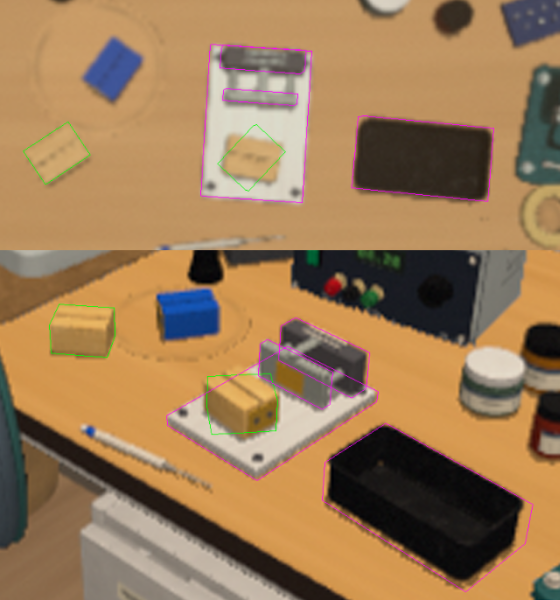

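The picture shows the finished block on the jig with brass/screws on its right end in the scene view (at 262,412). Its slot lies across the jig, so my starting yaw was wrong. Raw wood block at (57,153), blue ignored, tray at (425,158). Overlays fit jig, raw block and tray. I'll refit the finished block.

```bash
cat >> h.py <<'E'
from scipy.spatial.transform import Rotation as Ro
def go(pos,ya):
    """row (cm, rad) from the present pose to TCP pos, tool down, tool y at world angle ya (mod pi)"""
    s=manip.observe(); R=np.array(s["eef_rot"]); p=np.array(s["tool_pos"])
    y0=np.arctan2(R[1,1],R[0,1]); ya=y0+(ya-y0+np.pi/2)%np.pi-np.pi/2
    y=np.array([np.cos(ya),np.sin(ya),0]); z=np.array([0,0,-1.]); T=np.c_[np.cross(y,z),y,z]
    print("from",np.round(p,4),"row",np.round(R.T@(np.array(pos)-p)*100,2),np.round(Ro.from_matrix(R.T@T).as_rotvec(),3),"t",s["time"],"F",np.round(s["force"],1),"w",round(s["grip_width"],4))
E
python3 - <<'E'
from h import *
C={n:cam(n) for n in("top","scene")}
v=[]
for n,c in C.items():
    M=mask(n,"finished_block",proj(c,[[.442,.074,.03]])[0])
    if M is not None: v.append((c,M.astype(float))); print(n,M.sum(),np.round(fit([v[-1]],"block",[.444,.077,3.07],.01),4) if 0 else fit([v[-1]],"block",[.444,.077,3.07],.01))
x,e=fit(v,"block",[.444,.077,3.07],.01); print(x,e)
o=[]
for n,c in C.items():
    im=cv2.resize(c["image"],None,fx=8,fy=8,interpolation=cv2.INTER_CUBIC); q=(proj(c,place(x,MODEL["block"][0],.01))+.5)*8-.5
    for p in q: cv2.circle(im,tuple(int(i) for i in p),3,(0,255,0),-1)
    m=q.mean(0).astype(int); o.append(im[m[1]-200:m[1]+200,m[0]-200:m[0]+200])
cv2.imwrite("pics/fin.png",np.hstack(o))
go([x[0],x[1],.10],x[2]+np.pi/2)
E
```

```text
top 237 (array([0.44403561, 0.07988469, 2.96929826]), np.float64(0.12510962190783487))
[0.44403561 0.07988469 2.96929826] 0.12510962190783487
from [0.1858 0.5705 0.2336] row [-39.75 -38.65  13.37] [-0.     0.    -0.143] t 1.7 F [-0.4 -0.1 -0.1] w 0.088
```

View pics/fin.png

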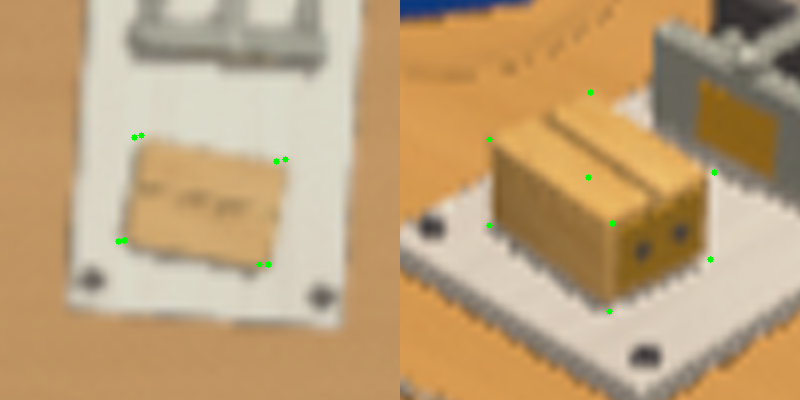

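The crop shows the finished block at (205,205) in the left half, with the fit corners on its edges. In the right half the brass plate and its two screws show at (660,240). This is the right block, so I approach.

Emit:
carry_out:
  plan:
    - [[-39.8,-38.7,9,0,0,-0.143,0.9],[-39.8,-38.7,9,0,0,-0.143,0.9],[-39.8,-38.7,9,0,0,-0.143,0.9],[-39.8,-38.7,9,0,0,-0.143,0.9],[-39.8,-38.7,9,0,0,-0.143,0.9],[-39.8,-38.7,9,0,0,-0.143,0.9],[-39.8,-38.7,9,0,0,-0.143,0.9],[-39.8,-38.7,9,0,0,-0.143,0.9]]

```text
time: 2.5
tool_pos: [0.3706, 0.2195, 0.1697]
eef_rot: [[-0.985, 0.171, 0.001], [0.171, 0.985, 0.0], [-0.001, 0.001, -1.0]]
force: [0.7, -0.3, -0.3]
grip_width: 0.0793
grip_force: 0.0
```

Emit:
carry_out:
  plan:
    - [[0,0,0,0,0,0,0.9]]

```text
time: 2.6
tool_pos: [0.3719, 0.2164, 0.1691]
eef_rot: [[-0.984, 0.178, 0.0], [0.178, 0.984, -0.002], [-0.001, -0.002, -1.0]]
force: [0.3, 0.6, -0.1]
grip_width: 0.0791
grip_force: 0.0
```

```bash
python3 -c "
from h import *
go([.4435,.079,.026],1.399)"
```

```text
from [0.3719 0.2164 0.1691] row [ -9.48 -12.22  14.34] [-0.002  0.001 -0.007] t 2.6 F [ 0.3  0.6 -0.1] w 0.0791
```

Emit:
carry_out:
  plan:
    - [[-9.5,-12.2,6,0,0,-0.007,0.85],[-9.5,-12.2,6,0,0,-0.007,0.85],[-9.5,-12.2,6,0,0,-0.007,0.85],[-9.5,-12.2,6,0,0,-0.007,0.85],[-9.5,-12.2,6,0,0,-0.007,0.85],[-9.5,-12.2,6,0,0,-0.007,0.85]]

```text
time: 3.2
tool_pos: [0.4422, 0.0853, 0.1097]
eef_rot: [[-0.986, 0.165, -0.001], [0.165, 0.986, 0.0], [0.001, 0.0, -1.0]]
force: [-0.1, -0.0, -0.5]
grip_width: 0.0744
grip_force: 0.0
```

```bash
python3 -c "
from h import *
go([.4435,.079,.026],1.399)"
```

```text
from [0.4422 0.0853 0.1097] row [-0.24 -0.6   8.37] [ 0.    -0.001  0.006] t 3.2 F [-0.1 -0.  -0.5] w 0.0744
```

Emit:
carry_out:
  plan:
    - [[0,0,3,0,0,0,0.85],[0,0,3,0,0,0,0.85],[0,0,3,0,0,0,0.85]]

```text
time: 3.5
tool_pos: [0.4414, 0.0858, 0.08]
eef_rot: [[-0.987, 0.162, -0.002], [0.162, 0.987, 0.0], [0.002, -0.0, -1.0]]
force: [0.6, -0.8, -0.2]
grip_width: 0.0748
grip_force: 0.0
```

```bash
python3 -c "
from h import *
go([.4435,.079,.026],1.399)"
```

```text
from [0.4414 0.0858 0.08  ] row [-0.32 -0.64  5.4 ] [-0.    -0.002  0.009] t 3.5 F [ 0.6 -0.8 -0.2] w 0.0748
```

Emit:
carry_out:
  plan:
    - [[-0.3,-0.6,2,0,0,0,0.85],[-0.3,-0.6,5.4,0,0,0,0.85],[-0.3,-0.6,5.4,0,0,0,0.85],[-0.3,-0.6,5.4,0,0,0,0.85],[-0.3,-0.6,5.4,0,0,0,0.4],[-0.3,-0.6,5.4,0,0,0,0.4],[-0.3,-0.6,5.4,0,0,0,0.4],[-0.3,-0.6,5.4,0,0,0,0.4]]

```text
time: 4.3
tool_pos: [0.4451, 0.0784, 0.0266]
eef_rot: [[-0.986, 0.164, 0.002], [0.164, 0.986, 0.0], [-0.002, 0.0, -1.0]]
force: [-1.4, 0.9, 8.9]
grip_width: 0.0518
grip_force: 30.0
```

Emit:
carry_out:
  plan:
    - [[0,0,0,0,0,0,0.4],[0,0,0,0,0,0,0.4],[0,0,0,0,0,0,0.4]]

```text
time: 4.6
tool_pos: [0.4452, 0.0784, 0.0266]
eef_rot: [[-0.986, 0.164, 0.002], [0.164, 0.986, 0.0], [-0.002, 0.0, -1.0]]
force: [-0.6, 0.8, 9.2]
grip_width: 0.0516
grip_force: 30.0
```

Gripped at 52 mm. Now lift.

Emit:
carry_out:
  plan:
    - [[0,0,-3,0,0,0,0.4],[0,0,-8,0,0,0,0.4],[0,0,-8,0,0,0,0.4],[0,0,-8,0,0,0,0.4]]

```text
time: 5.0
tool_pos: [0.4455, 0.0782, 0.1069]
eef_rot: [[-0.986, 0.164, 0.004], [0.164, 0.986, -0.0], [-0.004, 0.001, -1.0]]
force: [-0.3, -0.1, -0.2]
grip_width: 0.0519
grip_force: 30.0
```

```bash
python3 -c "
from h import *
print(np.round(manip.observe()['eef_rot'],3).tolist())
go([.441,-.09,.107],-.107+1.571)"
```

```text
[[-0.986, 0.164, 0.004], [0.164, 0.986, -0.0], [-0.004, 0.001, -1.0]]
from [0.4455 0.0782 0.1069] row [-2.320e+00 -1.667e+01 -1.000e-02] [ 0.     0.004 -0.058] t 5.0 F [-0.3 -0.1 -0.2] w 0.0519
```

Emit:
carry_out:
  plan:
    - [[-2.3,-16.7,0,0,0,-0.058,0.4],[-2.3,-16.7,0,0,0,-0.058,0.4],[-2.3,-16.7,0,0,0,-0.058,0.4],[-2.3,-16.7,0,0,0,-0.058,0.4],[-2.3,-16.7,0,0,0,-0.058,0.4],[-2.3,-16.7,0,0,0,-0.058,0.4],[-2.3,-16.7,0,0,0,-0.058,0.4],[-2.3,-16.7,0,0,0,-0.058,0.4]]

```text
time: 5.8
tool_pos: [0.4392, -0.0889, 0.1053]
eef_rot: [[-0.994, 0.105, -0.001], [0.105, 0.994, 0.0], [0.001, 0.0, -1.0]]
force: [-0.8, -0.2, -0.6]
grip_width: 0.0518
grip_force: 30.0
```

```bash
python3 -c "
from h import *
go([.441,-.09,.019],-.107+1.571)
o=[]
for n in('scene','top'):
    c=cam(n);m=proj(c,[[.441,-.09,.03]])[0].astype(int)
    y,x=max(m[1]-70,0),max(m[0]-70,0)
    o.append(cv2.resize(c['image'][y:y+140,x:x+140],(400,400),interpolation=cv2.INTER_CUBIC))
cv2.imwrite('pics/tr.png',np.hstack(o))"
```

```text
from [ 0.4392 -0.0889  0.1053] row [-0.2  -0.09  8.63] [ 0.    -0.001  0.002] t 5.8 F [-0.8 -0.2 -0.6] w 0.0518
```

View pics/tr.png

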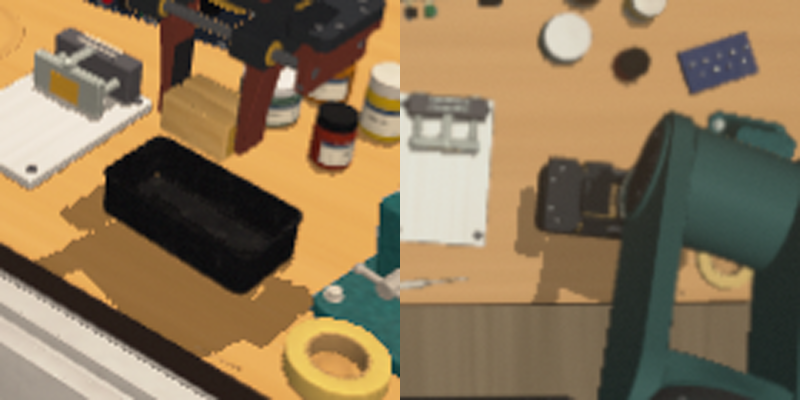

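Block held at (200,115) in the left half, above the tray (200,215). Lower and release.

Emit:
carry_out:
  plan:
    - [[-0.2,-0.1,4,0,0,0,0.4],[-0.2,-0.1,7,0,0,0,0.4],[-0.2,-0.1,8.4,0,0,0,0.4],[-0.2,-0.1,8.4,0,0,0,0.4],[-0.2,-0.1,8.4,0,0,0,0.4]]

```text
time: 6.4
tool_pos: [0.4416, -0.0911, 0.0218]
eef_rot: [[-0.994, 0.106, -0.0], [0.106, 0.994, 0.0], [0.001, 0.0, -1.0]]
force: [0.1, 0.1, -0.3]
grip_width: 0.0517
grip_force: 30.0
```

Emit:
carry_out:
  plan:
    - [[0,0,0,0,0,0,0.72],[0,0,0,0,0,0,0.72],[0,0,0,0,0,0,0.72],[0,0,-5,0,0,0,0.72],[0,0,-10,0,0,0,0.72],[0,0,-13,0,0,0,0.72],[0,0,-13,0,0,0,0.72]]

```text
time: 7.1
tool_pos: [0.4447, -0.0926, 0.156]
eef_rot: [[-0.994, 0.107, 0.009], [0.107, 0.994, -0.003], [-0.009, -0.002, -1.0]]
force: [0.4, -1.0, -0.9]
grip_width: 0.0632
grip_force: 0.0
```

```bash
python3 -c "
from h import *
go([.449,.2695,.12],.579)"
```

```text
from [ 0.4447 -0.0926  0.156 ] row [ 3.46 36.06  3.49] [0.002 0.009 0.885] t 7.1 F [ 0.4 -1.  -0.9] w 0.0632
```

Emit:
carry_out:
  plan:
    - [[3.5,36,3,0,0,0.885,0.75],[3.5,36,3,0,0,0.885,0.75],[3.5,36,3,0,0,0.885,0.75],[3.5,36,3,0,0,0.885,0.75],[3.5,36,3,0,0,0.885,0.75],[3.5,36,3,0,0,0.885,0.75],[3.5,36,3,0,0,0.885,0.75],[3.5,36,3,0,0,0.885,0.75]]

```text
time: 7.9
tool_pos: [0.4444, 0.2611, 0.1216]
eef_rot: [[-0.544, 0.839, -0.001], [0.839, 0.544, -0.001], [-0.0, -0.001, -1.0]]
force: [2.5, 0.1, 0.5]
grip_width: 0.0662
grip_force: 0.0
```

Emit:
carry_out:
  plan:
    - [[0,0,0,0,0,0,0.75],[0,0,0,0,0,0,0.75]]

```text
time: 8.1
tool_pos: [0.4442, 0.2601, 0.1216]
eef_rot: [[-0.55, 0.835, -0.002], [0.835, 0.55, -0.001], [-0.0, -0.002, -1.0]]
force: [0.3, 0.3, -0.6]
grip_width: 0.066
grip_force: 0.0
```

```bash
python3 -c "
from h import *
go([.449,.2695,.019],.579)"
```

```text
from [0.4442 0.2601 0.1216] row [ 0.52  0.94 10.26] [-0.002  0.     0.003] t 8.1 F [ 0.3  0.3 -0.6] w 0.066
```

Emit:
carry_out:
  plan:
    - [[0.5,0.9,4,0,0,0,0.75],[0.5,0.9,8,0,0,0,0.75],[0.5,0.9,10.6,0,0,0,0.75],[0.5,0.9,10.6,0,0,0,0.75],[0.5,0.9,10.6,0,0,0,0.75]]

```text
time: 8.6
tool_pos: [0.4496, 0.2671, 0.0165]
eef_rot: [[-0.546, 0.838, -0.002], [0.838, 0.546, -0.001], [0.0, -0.002, -1.0]]
force: [-0.1, -0.3, 0.4]
grip_width: 0.0661
grip_force: 0.0
```

Emit:
carry_out:
  plan:
    - [[0,0,0,0,0,0,0.25],[0,0,0,0,0,0,0.25],[0,0,0,0,0,0,0.25],[0,0,0,0,0,0,0.25],[0,0,0,0,0,0,0.25],[0,0,0,0,0,0,0.25]]

```text
time: 9.2
tool_pos: [0.4504, 0.2688, 0.0173]
eef_rot: [[-0.547, 0.837, 0.001], [0.837, 0.547, 0.0], [-0.0, 0.001, -1.0]]
force: [-0.7, -1.3, 7.0]
grip_width: 0.0383
grip_force: 30.0
```

Emit:
carry_out:
  plan:
    - [[0,0,-4,0,0,0,0.25],[0,0,-9,0,0,0,0.25],[0,0,-9,0,0,0,0.25],[0,0,-9,0,0,0,0.25]]

```text
time: 9.6
tool_pos: [0.4508, 0.2691, 0.1077]
eef_rot: [[-0.547, 0.837, 0.003], [0.837, 0.547, 0.001], [-0.001, 0.003, -1.0]]
force: [0.4, 0.4, -1.8]
grip_width: 0.0379
grip_force: 30.0
```

```bash
cat > m2.py <<'E'
from h import *
C={n:cam(n) for n in("top","scene")}
v=[]
for n,c in C.items():
    M=mask(n,"jig",proj(c,[[.4775,.0724,.01]])[0])
    if M is not None:
        v.append((c,M.astype(float))); print(n,M.sum(),fit([v[-1]],"jig",[.4775,.0724,-.07]))
x,e=fit(v,"jig",[.4775,.0724,-.07]); print(x,e)
o=[]
for n,c in C.items():
    S=5
    im=cv2.resize(c["image"],None,fx=S,fy=S,interpolation=cv2.INTER_CUBIC)
    for P in MODEL["jig"]+[np.array([[-.075,0,.01],[.02,0,.01]])]:
        q=(proj(c,place(x,P))+.5)*S-.5
        cv2.polylines(im,[cv2.convexHull(np.round(q).astype(np.int32))],1,(255,0,255),1)
    m=((proj(c,[[x[0],x[1],.02]])[0]+.5)*S).astype(int); o.append(im[m[1]-200:m[1]+200,m[0]-200:m[0]+200])
cv2.imwrite("pics/jig2.png",np.hstack(o))
p=place(x,np.array([[-.015,0,.0]]))[0]; print("approach",p); go([p[0],p[1],.10],x[2]+np.pi/2)
E
python3 m2.py
```

```text
top 1828 (array([ 0.47790244,  0.07246712, -0.08039917]), np.float64(0.03146265070579654))
scene 2163 (array([ 0.47839937,  0.07311389, -0.06854438]), np.float64(0.06938257503648708))
[ 0.47825578  0.07283192 -0.07537532] 0.05142072613711202
approach [0.46329837 0.07396148 0.        ]
from [0.4487 0.2681 0.105 ] row [-17.05  -9.4    0.52] [-0.003 -0.002 -0.916] t 9.8 F [ 0.   0.  -0.2] w 0.038
```

View pics/jig2.png

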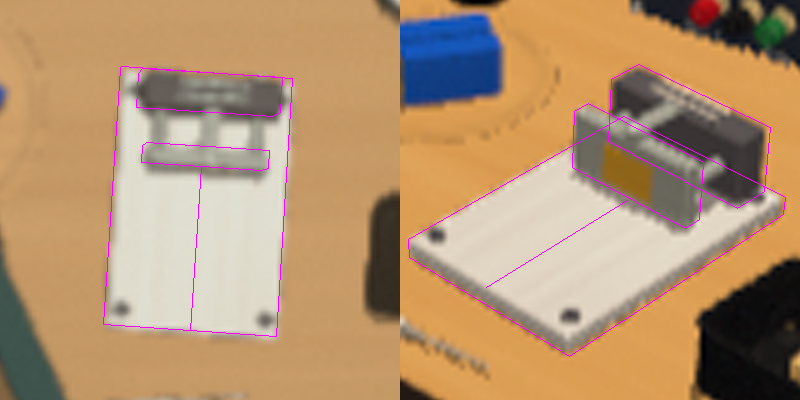

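The fit sits well on the jig (left plate centre line at (197,250), fence at (207,157)). The tray at the lower right holds the block. Carry the raw block over.

Emit:
carry_out:
  plan:
    - [[-17,-9.4,-1,0,0,-0.916,0.25],[-17,-9.4,-1,0,0,-0.916,0.25],[-17,-9.4,-1,0,0,-0.916,0.25],[-17,-9.4,-1,0,0,-0.916,0.25],[-17,-9.4,-1,0,0,-0.916,0.25],[-17,-9.4,-1,0,0,-0.916,0.25],[-17,-9.4,-1,0,0,-0.916,0.25],[-17,-9.4,-1,0,0,-0.916,0.25]]

```text
time: 10.6
tool_pos: [0.4634, 0.0746, 0.1154]
eef_rot: [[-0.997, 0.076, -0.003], [0.076, 0.997, -0.0], [0.003, -0.0, -1.0]]
force: [0.8, 0.5, -1.0]
grip_width: 0.0382
grip_force: 30.0
```

Emit:
carry_out:
  plan:
    - [[0,0,3,0,0,0,0.25],[0,0,3,0,0,0,0.25],[0,0,3,0,0,0,0.25]]

```text
time: 10.9
tool_pos: [0.4631, 0.0751, 0.0858]
eef_rot: [[-0.997, 0.077, -0.003], [0.077, 0.997, -0.0], [0.003, -0.0, -1.0]]
force: [0.2, -0.5, -0.9]
grip_width: 0.0383
grip_force: 30.0
```

```bash
cat > m3.py <<'E'
from h import *
c=cam("scene"); S=5
go([.4633,.0740,.029],-.0754+np.pi/2)
s=manip.observe(); print(np.round(s["eef_rot"],3).tolist())
z=s["tool_pos"][2]-.0173
M=mask("scene","raw_block",proj(c,[list(s["tool_pos"][:2])+[z+.015]])[0])
im=cv2.resize(c["image"],None,fx=S,fy=S,interpolation=cv2.INTER_CUBIC)
ya=np.arctan2(s["eef_rot"][1][1],s["eef_rot"][0][1])
q=(proj(c,place([s["tool_pos"][0],s["tool_pos"][1],ya],MODEL["block"][0],z))+.5)*S-.5
for p in q: cv2.circle(im,tuple(int(i) for i in p),3,(0,255,0),-1)
m=q.mean(0).astype(int); cv2.imwrite("pics/held.png",im[max(0,m[1]-250):m[1]+250,m[0]-300:m[0]+300])
E
python3 m3.py
```

```text
from [0.4639 0.0751 0.0865] row [ 0.05 -0.11  5.75] [-0.    -0.001 -0.001] t 10.95 F [ 0.2 -0.6  0.5] w 0.0382
[[-0.997, 0.076, -0.001], [0.076, 0.997, -0.0], [0.001, -0.0, -1.0]]
```

View pics/held.png

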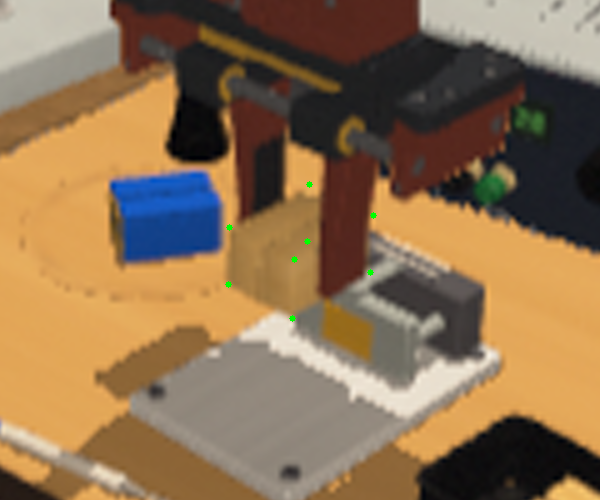

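Block held at (275,250), close to the predicted corners (green). Lower it in front of the fence.

Emit:
carry_out:
  plan:
    - [[0.1,-0.1,3,0,0,0,0.25],[0.1,-0.1,5.2,0,0,0,0.25],[0.1,-0.1,5.6,0,0,0,0.25],[0.1,-0.1,5.7,0,0,0,0.25],[0.1,-0.1,5.7,0,0,0,0.25]]

```text
time: 11.5
tool_pos: [0.4641, 0.0741, 0.0304]
eef_rot: [[-0.997, 0.076, 0.001], [0.076, 0.997, -0.0], [-0.001, 0.0, -1.0]]
force: [0.6, 0.2, -1.0]
grip_width: 0.0381
grip_force: 30.0
```

Emit:
carry_out:
  plan:
    - [[0,0,0.1,0,0,0,0.25],[0,0,0.1,0,0,0,0.25]]

```text
time: 11.7
tool_pos: [0.4639, 0.074, 0.0293]
eef_rot: [[-0.997, 0.076, 0.001], [0.076, 0.997, -0.0], [-0.001, 0.0, -1.0]]
force: [0.7, -0.7, -1.1]
grip_width: 0.0378
grip_force: 30.0
```

Emit:
carry_out:
  plan:
    - [[0,0,0.1,0,0,0,0.25],[0,0,0.1,0,0,0,0.25]]

```text
time: 11.9
tool_pos: [0.4634, 0.074, 0.0277]
eef_rot: [[-0.997, 0.076, 0.0], [0.076, 0.997, -0.0], [-0.0, -0.0, -1.0]]
force: [-0.4, -0.3, -1.4]
grip_width: 0.0377
grip_force: 30.0
```

Emit:
carry_out:
  plan:
    - [[0,0,0.1,0,0,0,0.25],[0,0,0.1,0,0,0,0.25]]

```text
time: 12.1
tool_pos: [0.4635, 0.074, 0.0273]
eef_rot: [[-0.997, 0.076, 0.001], [0.076, 0.997, -0.0], [-0.001, -0.0, -1.0]]
force: [-2.7, -0.6, 10.8]
grip_width: 0.0379
grip_force: 30.0
```

Emit:
carry_out:
  plan:
    - [[0,0,0.05,0,0,0,0.25],[0,0,0.05,0,0,0,0.25]]

```text
time: 12.3
tool_pos: [0.4634, 0.074, 0.0273]
eef_rot: [[-0.997, 0.076, 0.001], [0.076, 0.997, -0.0], [-0.001, -0.0, -1.0]]
force: [-3.1, -0.3, 19.1]
grip_width: 0.0384
grip_force: 30.0
```

Resting on the plate at z 0.0273, as predicted. Ease off the down force and push towards the fence.

Emit:
carry_out:
  plan:
    - [[0,0,-0.1,0,0,0,0.25],[-0.3,0,-0.1,0,0,0,0.25],[-0.6,0,-0.1,0,0,0,0.25],[-0.6,0,-0.1,0,0,0,0.25]]

```text
time: 12.7
tool_pos: [0.4649, 0.0738, 0.0274]
eef_rot: [[-0.997, 0.076, -0.008], [0.076, 0.997, 0.0], [0.008, -0.0, -1.0]]
force: [-11.4, 1.0, 21.9]
grip_width: 0.0381
grip_force: 30.0
```

Emit:
carry_out:
  plan:
    - [[-0.2,0,0,0,0,0,0.25],[-0.4,0,0,0,0,0,0.25],[-0.6,0,0,0,0,0,0.25],[-0.6,0,0,0,0,0,0.25],[-0.6,0,0,0,0,0,0.25]]

```text
time: 13.2
tool_pos: [0.4732, 0.0732, 0.027]
eef_rot: [[-0.997, 0.076, -0.003], [0.076, 0.997, -0.0], [0.003, -0.0, -1.0]]
force: [-1.3, 0.2, 2.1]
grip_width: 0.0379
grip_force: 30.0
```

Emit:
carry_out:
  plan:
    - [[-0.2,0,0,0,0,0,0.25],[-0.4,0,0,0,0,0,0.25],[-0.4,0,0,0,0,0,0.25],[-0.4,0,0,0,0,0,0.25]]

```text
time: 13.6
tool_pos: [0.4738, 0.0732, 0.0269]
eef_rot: [[-0.997, 0.076, -0.01], [0.076, 0.997, 0.0], [0.01, -0.0, -1.0]]
force: [-13.5, 1.2, 19.7]
grip_width: 0.038
grip_force: 30.0
```

```bash
cat > m4.py <<'E'
from h import *
import sys
c=cam("scene"); S=10
s=manip.observe(); f=np.mean([0*np.array(s["force"])+s["force"]],0)
ux=np.array([np.cos(-.0754),np.sin(-.0754)]); d=np.array(s["tool_pos"])-[.4783,.0728,0]
print("jig x,y of TCP",np.round([d[:2]@ux*1e3,d[:2]@[-ux[1],ux[0]]*1e3],1),"z",s["tool_pos"][2],"F",np.round(s["force"],1),"w",s["grip_width"],np.round(s["eef_rot"],3).tolist())
m=((proj(c,place([.4783,.0728,-.0754],np.array([[.045,0,.045]])))[0]+.5)*S).astype(int)
im=cv2.resize(c["image"],None,fx=S,fy=S,interpolation=cv2.INTER_CUBIC)
cv2.imwrite(sys.argv[1],im[m[1]-250:m[1]+250,m[0]-350:m[0]+350])
E
python3 m4.py pics/push1.png
```

```text
jig x,y of TCP [-4.6  0. ] z 0.026905679124354723 F [-12.6   2.1  19.8] w 0.03777272274384901 [[-0.997, 0.076, -0.01], [0.076, 0.997, 0.0], [0.01, -0.0, -1.0]]
```

View pics/push1.png

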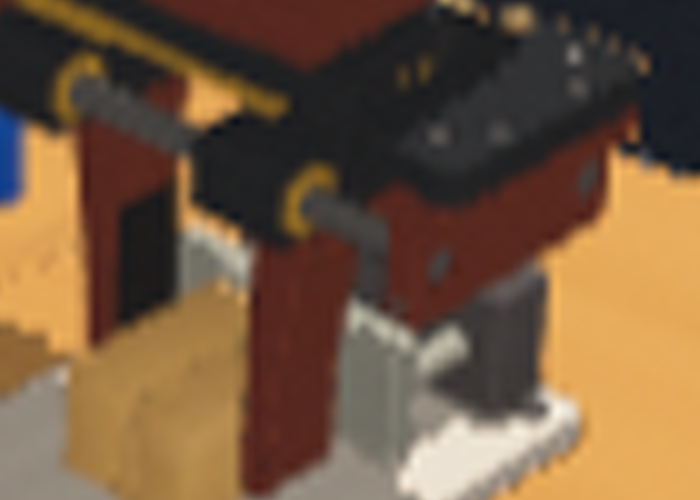

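Gripped block at (150,400) in front of the fence (380,400). It is sticking under about 20 N of down force, so I relieve that upward.

Emit:
carry_out:
  plan:
    - [[0,0,-0.1,0,0,0,0.25],[0,0,-0.1,0,0,0,0.25],[0,0,-0.1,0,0,0,0.25]]

```text
time: 13.95
tool_pos: [0.4779, 0.0728, 0.0274]
eef_rot: [[-0.997, 0.076, -0.003], [0.076, 0.997, -0.0], [0.003, -0.0, -1.0]]
force: [-3.8, 1.0, -1.0]
grip_width: 0.0382
grip_force: 30.0
```

```bash
python3 m4.py pics/x.png
```

```text
jig x,y of TCP [-0.3  0. ] z 0.027440522198991374 F [-4.4  0.4 -2. ] w 0.03810428341520372 [[-0.997, 0.076, -0.003], [0.076, 0.997, -0.0], [0.003, -0.0, -1.0]]
```

Emit:
carry_out:
  plan:
    - [[-0.1,0,0,0,0,0,0.25],[-0.2,0,0,0,0,0,0.25],[-0.3,0,0,0,0,0,0.25],[-0.3,0,0,0,0,0,0.25],[-0.3,0,0,0,0,0,0.25]]

```text
time: 14.5
tool_pos: [0.4806, 0.0726, 0.0274]
eef_rot: [[-0.997, 0.076, -0.004], [0.076, 0.997, 0.0], [0.004, -0.0, -1.0]]
force: [-6.2, 1.0, -1.0]
grip_width: 0.0379
grip_force: 30.0
```

```bash
python3 m4.py pics/x.png
```

```text
jig x,y of TCP [2.3 0. ] z 0.027427033017939598 F [-6.3  0.9  0.1] w 0.0376251613421671 [[-0.997, 0.076, -0.003], [0.076, 0.997, 0.0], [0.003, -0.0, -1.0]]
```

Emit:
carry_out:
  plan:
    - [[-0.1,0,0,0,0,0,0.25],[-0.2,0,0,0,0,0,0.25],[-0.2,0,0,0,0,0,0.25],[-0.2,0,0.03,0,0,0,0.25],[-0.2,0,0.03,0,0,0,0.25]]

```text
time: 15.05
tool_pos: [0.4824, 0.0725, 0.0273]
eef_rot: [[-0.997, 0.076, -0.004], [0.076, 0.997, 0.0], [0.004, -0.0, -1.0]]
force: [-6.6, 1.4, 2.1]
grip_width: 0.0379
grip_force: 30.0
```

```bash
python3 - <<'E'
from h import *
c=cam("top"); S=10
print(np.round(manip.observe()["force"],1))
x=[.4783,.0728,-.0754]
m=((proj(c,place(x,np.array([[.03,0,.04]])))[0]+.5)*S).astype(int)
im=cv2.resize(c["image"],None,fx=S,fy=S,interpolation=cv2.INTER_CUBIC)
a=im[m[1]-250:m[1]+250,m[0]-200:m[0]+200]
c=cam("scene"); m=((proj(c,place(x,np.array([[.0,0,.03]])))[0]+.5)*7).astype(int)
im=cv2.resize(c["image"],None,fx=7,fy=7,interpolation=cv2.INTER_CUBIC)
for t,col in((.005,(0,0,255)),(.010,(0,255,0)),(.015,(255,0,0))):
    for P in ([[.02+t,-.035,.012],[.02+t,-.035,.044]],):
        q=((proj(c,place(x,np.array(P)))+.5)*7).astype(int); cv2.line(im,tuple(map(int,q[0])),tuple(map(int,q[1])),col,1)
cv2.imwrite("pics/end.png",np.hstack([a,im[m[1]-250:m[1]+250,m[0]-200:m[0]+200]]))
E
python3 m4.py pics/x.png
```

```text
[-7.1  1.5  1.8]
jig x,y of TCP [ 4.1 -0. ] z 0.027265644395471363 F [-7.6  0.9  1.8] w 0.03811636128147451 [[-0.997, 0.076, -0.004], [0.076, 0.997, 0.0], [0.004, -0.0, -1.0]]
```

View pics/end.png

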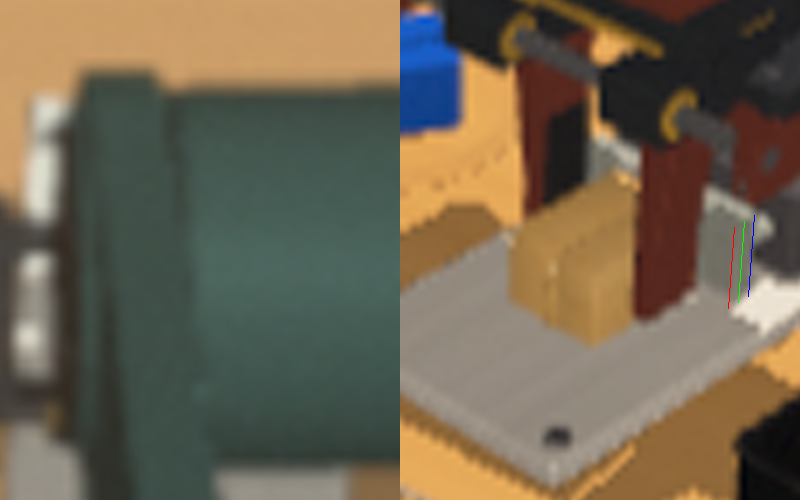

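The left half is blocked by the arm. In the right half the slotted block lies on the plate at (575,265), with the fence's front edge near the green (10 mm) line at (740,260). Force (about 7.1 N) and position (10.1 mm) agree. One last check of the tray, then hand in.

```bash
python3 - <<'E'
from h import *
c=cam("scene")
for t in("finished_block","tray"): print(t,[(round(d["score"],2),np.round(at(c,d["xy"],.002)[:2],3)) for d in manip.spot_point("scene",t)[:3]])
s=manip.observe();print(s["time"],s["tool_pos"],np.round(s["force"],1),s["grip_force"])
b=[d for d in manip.spot_point("scene","finished_block") if abs(at(c,d["xy"],.002)[1]+.09)<.04]
if b: print(manip.close_job())
E
```

```text
finished_block [(0.56, array([ 0.442, -0.101])), (0.56, array([0.525, 0.214]))]
tray [(0.77, array([ 0.444, -0.089]))]
15.35 [0.48239133 0.07247103 0.02727407] [-6.4  1.4  2.4] 30.001312494277954
the job is handed in; nothing more can be done
None
```

The finished block is in the black tray, and the raw block lies slot up on the jig, held against the fence with a steady push of about 7 N at roughly 9–10 mm of its travel; the job is handed in at 15.4 s, with no verdict returned.

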